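Pump up the bench hand pump until its indicator pin pops out

TASK

Pump up the white hand pump: with the fingertips press the red knob on its top all the way down and let it spring all the way back up, again and again, until the orange indicator pin at its front pops fully out and the green band at its root shows; then leave the knob up and untouched. Only push the knob: do not touch the pin, and do not lift, tip or shove the pump. Leave the other things around it where they stand.

Things in the scene. Friction and masses are not known exactly. Their poses are not given: they have to be found in the camera images.
- pump: The hand pump, 1.8 kg, standing loose on four rubber feet: dark base plate 150 (x) x 110 (y) mm, white housing 120 x 84 mm up to 74 mm high, grey barrel on top up to 112 mm. Origin at the centre of its underside, z up; its front, with the steel gland (26 mm across) of the indicator pin, faces its -x. The plunger stands on the origin's vertical axis.
- plunger_top (a point): Centre of the flat top of the red mushroom-shaped plunger knob, 48 mm across (the flat part 40 mm) and 20 mm thick; it is 160 mm above the bench when up and 136 mm when fully down, and moves with the knob.
- plunger (a joint): Travel of the plunger in m: 0 = fully up, 0.024 = fully down against a hard stop. A spring returns it: about 4 N at the top, 10 N at the bottom, and up to about 10 N more while it drives the pin, the faster the more (20 N in all at 40 mm/s).
- pin (a joint): How far the indicator pin is out (m), along the pump's -x: starts at 0 to 0.012, fully out at 0.030. A ratchet moves it about 6 mm a full stroke (the first may differ); it stays while the plunger rises. Let the plunger rise 20 mm or more between strokes to catch the next tooth. From about 0.025 it pops by itself to 0.030. 3 to 5 full strokes in all; further ones do nothing.
- pin_tip (a point): Centre of the round end of the orange indicator pin (12 mm across), 45 mm above the bench, 71 mm in front (-x) of the pump's axis when in (joint 0), 101 mm when fully out; only then the green band at its root shows.
- vial_1: Small white-capped 20 ml vial, 25 mm across, 56 mm tall, standing beside the pump on its left; origin at the centre of its underside.
- vial_2: A second such vial, standing beside the pump on its right; origin at the centre of its underside.
- beaker: Grey-white plastic beaker, 69 mm across, 83 mm tall; origin at the centre of its underside.
- timer: White bench timer with three round keys, 72 x 66 x 21 mm; origin at the centre of its underside.
- tape_roll: Roll of tan tape lying flat, 104 mm across, 25 mm high; origin at the centre of its underside.
- wash_bottle: White squeeze bottle with a blue cap and bent spout, 65 mm across, 209 mm tall; origin at its underside.
- tweezers: Steel tweezers lying on the bench, 129 mm long; origin at their underside.

How it is judged:
By the outcome, as a careful person would: the job done as asked, in the order asked, and still so for the second after the job is handed in, with the robot touching nothing.
It also fails if it takes over 45 s, if anything falls off the work surface, if the arm or the gripper's body presses on something with over 40 N, if the wrist force passes 120 N, or if a joint passes its speed limit or range.

ROBOT

A 6-joint arm with a two-finger parallel gripper is mounted at the origin on a cart in front of the work surface, level with it; the furniture and walls round the work are solid. World frame = base frame: x ahead of the robot, y to its left, z up, the work surface at z = 0. Lengths are in m, angles in rad, forces in N, time in s.
With the tool pointing down it reaches from about 0.425 to 0.95 m from the base axis. Payload 14.7 kg.
Tool frame: the origin (TCP) lies at the very end of the fingers, on their centre line; the grasp point (between the pads) lies 19 mm behind it; z points along the fingers, y is the direction in which the jaws open and shut (so a half turn about z gives the same grasp; the last joint's range is limited). The gripper opens to 85 mm and grips with 20 to 120 N. Pads are 22 mm wide; open, the fingers measure 114 mm over their backs; the gripper's body (76 mm by 85 mm) begins 54 mm behind the grasp point. The pads swing forward as they close: fully open they stand 13 mm farther back than shut.
Start: joints at [-1.157, 0.48, 1.596, -0, 1.065, -0.047], TCP at [0.289, -0.582, 0.231] pointing down, gripper open.
Joint ranges: [-2.75, 2.75], [-0.82, 2.05], [0.23, 2.67], [-1.56, 4.7], [0.09, 2.69], [-2.92, 2.92]. Speed limits (rad/s): [1.89, 1.89, 2.39, 3.01, 3.01, 3.01].

INTERFACE

Orientations are given as a unit quaternion [x, y, z, w].
In Python, from plant import robot gives the robot as it stands.
- The arm moves only by the shell command python3 -m jog 'ROWS' [OPENING] [FORCE]. ROWS is JSON, a list of rows, each a list of 4 numbers: the shift along the tool's x, y, z in mm, then the turn about the tool's z in rad. A call has exactly 5 rows; each row shifts and turns the commanded pose from where the row before left it, along the tool's axes as they then stand; what a row does not reach is not made up. A row lasts 1/10 s, in which the tool goes at most 50 mm and 8.59 degrees, less where a joint would pass 70% of its speed; a pose out of reach is approached as far as the arm can. A call with a gripper value outside its range is refused whole. OPENING is the gripper's target within -1 to 1 (shut at 1, half-way at 0, fully open at -1), set as the call begins (- or left out, the last holds). The fingers move at their own pace and stop on an object; FORCE is the grip in N (left out, the last holds). Time passes only in rows, so rows that do not move let the fingers close, or fill a call up. It gives the time, the measured TCP pose, the force and the opening at its end, in the units of the state.
- robot.sense(): the state, without advancing time (a new reading comes with each control period).
- robot.camera(name): name is "side" or "top"; returns (picture, depth): 384x512x3 uint8, red, green, blue; 384x512 float32, m along the optical axis (not along the pixel's ray), 0 where there is no reading.
- robot.get_calibration(name): a dict with "mtx" (3x3 intrinsics, pixels), "k1" (the pictures are not rectified: a ray, as slopes to the right and down, at radius r is drawn at 1 + k1 r^2 times it, then the intrinsics apply), "xyz" and "rotation" of the camera in the world. Camera axes: x right, y down, z forward; pixel columns grow to the right and rows downward; lengths in m; the calibration is good to about 2 mm. A picture is of the moment at which its call begins. get_calibration takes no time and is no camera call.
- robot.job_done(): hands the job in, once; it reports no verdict.
The state is a dict: "time": time; "qpos": joint angles; "qd": joint speeds; "joint_torque": joint torques, N m; "tool_pos": TCP position; "orientation": TCP orientation; "ft_force": force on the tool from outside, world axes, zero at the start; "ft_torque": the same for the moment, N m; "finger_gap": finger opening in m.
Only numpy, scipy, OpenCV 4.12 (cv2) and the standard library are available. Lean on these libraries where they do the work, as an engineer would, in place of code of your own. Each camera call takes 0.05 s, during which the arm holds its last target. There are 200 camera calls.

## Working session

There is one attempt and no reset: what is moved stays moved. The work goes in short steps, Python scripts to look and compute and a shell command to move; the robot and the scene stay as the last step left them, time stands still between calls to the robot, and variables do not carry over. Pictures are saved under pics/ and viewed, about 8 in all and at most 12, crops included, and the job is handed in when it is done.

```bash
mkdir -p pics; ls
cat > h.py <<'E'
import numpy as np, cv2
from plant import robot
def cam(n,f=None):
    p,d=robot.camera(n)
    if f: cv2.imwrite('pics/'+f,p[:,:,::-1])
    return p,d,robot.get_calibration(n)
def rays(c,uv):
    K=np.array(c['mtx']);uv=np.atleast_2d(uv).astype(float)
    D=np.array([c['k1'],0,0,0,0.])
    q=cv2.undistortPoints(uv[:,None],K,D)[:,0]
    return np.c_[q,np.ones(len(q))]
def R(c):
    return np.array(c['rotation'])
def onz(c,uv,z):
    r=rays(c,uv)@R(c).T;o=np.array(c['xyz']);return o+r*((z-o[2])/r[:,2])[:,None]
def pts(c,uv,d):
    uv=np.atleast_2d(uv).astype(int)
    return np.array(c['xyz'])+(rays(c,uv)*d[uv[:,1],uv[:,0]][:,None])@R(c).T
E
python3 - <<'E'
from h import *
for n in('top','side'):
    p,d,c=cam(n,n+'0.png');print(c)
a=cv2.imread('pics/top0.png');b=cv2.imread('pics/side0.png')
s=robot.sense();print(s['tool_pos'],s['orientation'],s['time'],s['ft_force'])
E
```

```text
pics
{'mtx': array([[431.02793162,   0.        , 262.42897629],
       [  0.        , 431.02793162, 189.35021306],
       [  0.        ,   0.        ,   1.        ]]), 'k1': -0.1359558188858669, 'xyz': array([0.24456405, 0.0136005 , 1.63404151]), 'rotation': array([ 0.71360416, -0.69451635,  0.06295198, -0.06673225])}
{'mtx': array([[379.44937164,   0.        , 253.5702866 ],
       [  0.        , 379.44937164, 193.18272845],
       [  0.        ,   0.        ,   1.        ]]), 'k1': -0.05667060344710104, 'xyz': array([ 1.11978571, -0.51573368,  1.0523441 ]), 'rotation': array([ 0.85205043,  0.39503867, -0.14027432, -0.31349262])}
[ 0.28888914 -0.58181023  0.23071072] [ 9.73578478e-01  2.28351908e-01 -9.53151311e-05 -5.85889879e-04] 0.1 [-0.12519514 -0.77400392  0.36742502]
```

View pics/top0.png

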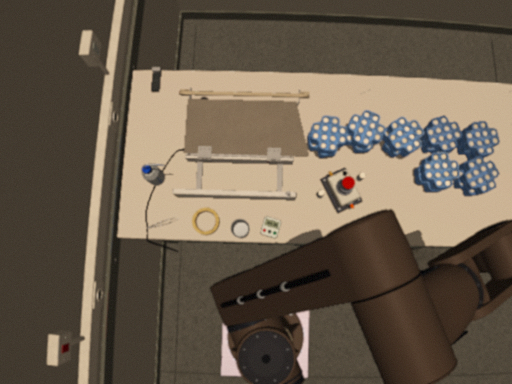

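View pics/side0.png

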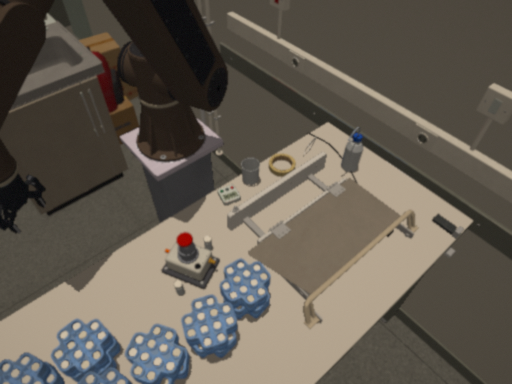

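The pump is at about (345,188) in the top view and (190,258) in the side view, with a vial on each side. The rotation is a quaternion, so I'll fix that helper and then measure.

```bash
sed -i "s/    return np.array(c\['rotation'\])/    from scipy.spatial.transform import Rotation as Q; return Q.from_quat(c['rotation']).as_matrix()/" h.py
python3 - <<'E'
from h import *
out=[]
for n,(x,y,w) in dict(top=(300,150,80),side=(145,220,80)).items():
    p,d,c=cam(n)
    hsv=cv2.cvtColor(p,cv2.COLOR_RGB2HSV)
    m=(((hsv[...,0]<6)|(hsv[...,0]>174))&(hsv[...,1]>180)&(hsv[...,2]>90)).astype(np.uint8)
    sub=np.zeros_like(m);sub[y:y+w,x:x+w]=m[y:y+w,x:x+w]
    k,l,st,ce=cv2.connectedComponentsWithStats(sub)
    for i in range(1,k):
        if st[i,4]>8:
            print(n,'red',st[i],ce[i],onz(c,ce[i],.15)); v,u=np.where(l==i)
            P=pts(c,np.c_[u,v],d);print(np.median(P,0),P[:,2].max())
    m=((hsv[...,0]>=7)&(hsv[...,0]<18)&(hsv[...,1]>190)&(hsv[...,2]>110)).astype(np.uint8)
    sub=np.zeros_like(m);sub[y:y+w,x:x+w]=m[y:y+w,x:x+w]
    k,l,st,ce=cv2.connectedComponentsWithStats(sub)
    for i in range(1,k):
        if st[i,4]>2: print(n,'orange',st[i],ce[i],onz(c,ce[i],.045))
    out.append(cv2.resize(p[y:y+w,x:x+w,::-1],(400,400),interpolation=cv2.INTER_CUBIC))
cv2.imwrite('pics/c1.png',np.hstack(out))
E
```

```text
top red [342 177  12  12 114] [347.64912281 182.49122807] [[ 0.55278376 -0.27462949  0.15      ]]
[ 0.55176958 -0.27333179  0.160627  ] 0.16908059377646123
top orange [350 204   3   4  10] [351.2 205.5] [[ 0.48703514 -0.30772116  0.045     ]]
side red [177 233  15  14 160] [184.2875  239.45625] [[ 0.54935201 -0.27645302  0.15      ]]
[ 0.55514487 -0.2792839   0.16020974] 1.0523441007178582
side orange [166 250   3   2   5] [166.8 250.4] [[ 0.48181296 -0.31259262  0.045     ]]
```

View pics/c1.png

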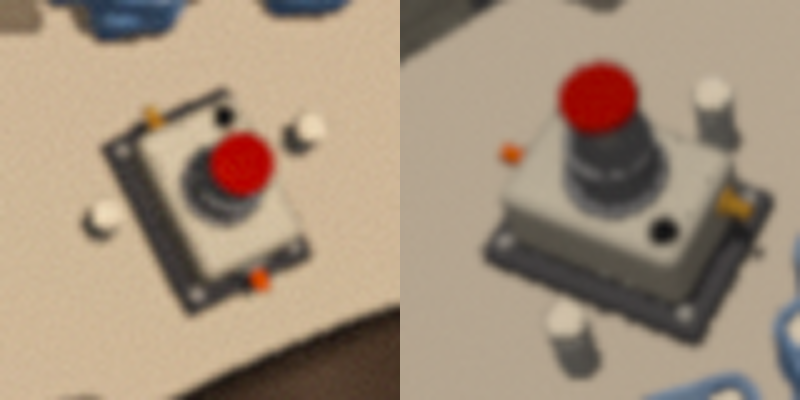

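Knob centre is about (0.551,-0.276) with its top at 0.160 in depth, which matches the spec. The pin points toward about 27° off world -x, toward the robot. The tool's x is already along the pump's axis. I'll travel high with the fingers closing.

```bash
python3 -m jog '[[20,-8,0,0],[40,-17,0,0],[40,-17,0,0],[40,-17,0,0],[40,-17,0,0]]' 1 40; python3 -m jog '[[40,-17,0,0],[40,-17,0,0],[40,-17,0,0],[40,-17,0,0],[20,-8,0,0]]'
```

```text
time: 0.7
tool_pos: [0.4173, -0.4327, 0.2312]
orientation: [0.974, 0.228, -0.0, -0.0]
ft_force: [0.9, -0.4, -0.2]
finger_gap: 0.0122
time: 1.2
tool_pos: [0.5457, -0.2832, 0.2312]
orientation: [0.973, 0.229, 0.0, -0.0]
ft_force: [-0.6, -0.4, -0.3]
finger_gap: 0.0001
```

```bash
python3 -m jog '[[0,0,0,0],[0,0,0,0],[0,0,10,0],[0,0,20,0],[0,0,15,0]]'
python3 - <<'E'
from h import *
out=[]
for n,(x,y,w) in dict(top=(300,150,80),side=(145,200,80)).items():
    p,d,c=cam(n);out.append(cv2.resize(p[y:y+w,x:x+w,::-1],(400,400),interpolation=cv2.INTER_CUBIC))
cv2.imwrite('pics/c2.png',np.hstack(out))
s=robot.sense();print(s['tool_pos'],s['ft_force'])
for n in('top','side'):
  c=robot.get_calibration(n)
  q=(np.array(s['tool_pos'])-c['xyz'])@R(c)
  print(n,cv2.projectPoints(q[None],np.zeros(3),np.zeros(3),c['mtx'],np.array([c['k1'],0,0,0,0]))[0].ravel())
E
```

```text
time: 1.7
tool_pos: [0.5428, -0.2868, 0.1849]
orientation: [0.974, 0.228, -0.0, -0.0]
ft_force: [-0.2, 0.2, -0.6]
finger_gap: 0.0001
[ 0.54187901 -0.28619897  0.18379228] [-0.5531128   0.18258483  0.68523043]
top [352.86419305 183.73796762]
side [178.20043546 232.85518207]
```

View pics/c2.png

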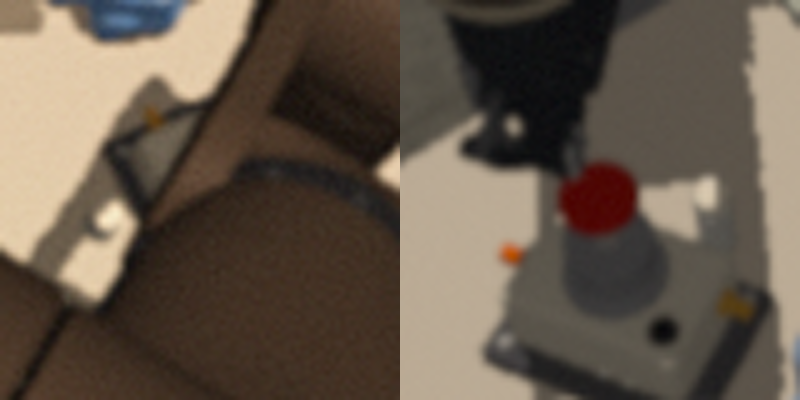

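The fingertip at side pixel (179,233) agrees with the projected TCP at (178,233). It is about 14 mm short of the knob axis. Correct that, then descend to just above the knob.

```bash
python3 -m jog '[[7,-3,0,0],[6,-2,0,0],[0,0,8,0],[0,0,8,0],[0,0,4,0]]'; python3 -m jog '[[0,0,0,0],[0,0,4,0],[0,0,4,0],[0,0,4,0],[0,0,4,0]]'
```

```text
time: 2.3
tool_pos: [0.553, -0.2755, 0.1653]
orientation: [0.974, 0.228, -0.0, -0.0]
ft_force: [0.7, 0.2, -0.8]
finger_gap: -0.0003
time: 2.8
tool_pos: [0.5535, -0.2759, 0.1505]
orientation: [0.974, 0.228, 0.0, 0.0]
ft_force: [-1.3, -0.0, 7.9]
finger_gap: 0.0001
```

```bash
python3 -m jog '[[0,0,4,0],[0,0,4,0],[0,0,4,0],[0,0,1,0],[0,0,0,0]]'
```

```text
time: 3.3
tool_pos: [0.5535, -0.2759, 0.1376]
orientation: [0.974, 0.228, 0.0, 0.0]
ft_force: [-2.4, 0.3, 8.9]
finger_gap: -0.0001
```

```bash
python3 -m jog '[[0,0,2,0],[0,0,1,0],[0,0,0,0],[0,0,0,0],[0,0,0,0]]'
```

```text
time: 3.8
tool_pos: [0.5536, -0.276, 0.1359]
orientation: [0.974, 0.228, 0.001, 0.001]
ft_force: [-6.1, 2.1, 25.4]
finger_gap: 0.0003
```

The plunger is on its hard stop at z=0.1359 with 25 N. I'll release it fully and repeat.

```bash
python3 -m jog '[[0,0,-5,0],[0,0,-8,0],[0,0,-8,0],[0,0,-7,0],[0,0,-6,0]]'
python3 -m jog '[[0,0,0,0],[0,0,6,0],[0,0,6,0],[0,0,5,0],[0,0,4,0]]'
python3 -m jog '[[0,0,4,0],[0,0,4,0],[0,0,4,0],[0,0,1,0],[0,0,0,0]]'
```

```text
time: 4.3
tool_pos: [0.5533, -0.2757, 0.1686]
orientation: [0.974, 0.228, -0.0, -0.0]
ft_force: [0.1, 0.9, 0.6]
finger_gap: 0.0
time: 4.8
tool_pos: [0.5535, -0.2758, 0.1468]
orientation: [0.974, 0.228, 0.0, 0.0]
ft_force: [-0.7, 0.1, 13.9]
finger_gap: -0.0003
time: 5.3
tool_pos: [0.5537, -0.2759, 0.1357]
orientation: [0.974, 0.228, 0.0, 0.0]
ft_force: [-8.2, 3.7, 36.9]
finger_gap: -0.0003
```

```bash
python3 -m jog '[[0,0,-5,0],[0,0,-8,0],[0,0,-8,0],[0,0,-7,0],[0,0,-6,0]]'
python3 - <<'E'
from h import *
p,d,c=cam('side')
x,y,w=145,200,80
cv2.imwrite('pics/c3.png',cv2.resize(p[y:y+w,x:x+w,::-1],(500,500),interpolation=cv2.INTER_CUBIC))
hsv=cv2.cvtColor(p,cv2.COLOR_RGB2HSV)[y:y+w,x:x+w]
v,u=np.where((hsv[...,0]>=5)&(hsv[...,0]<18)&(hsv[...,1]>190)&(hsv[...,2]>90)&(np.arange(w)<40));print(len(u),onz(c,[u.mean()+x,v.mean()+y],.045))
print(robot.sense()['tool_pos'])
E
```

```text
time: 5.8
tool_pos: [0.553, -0.2755, 0.168]
orientation: [0.974, 0.228, -0.0, -0.0]
ft_force: [0.7, 0.0, 1.1]
finger_gap: 0.0002
12 [[ 0.47824286 -0.31415577  0.045     ]]
[ 0.55337583 -0.27570806  0.16899834]
```

View pics/c3.png

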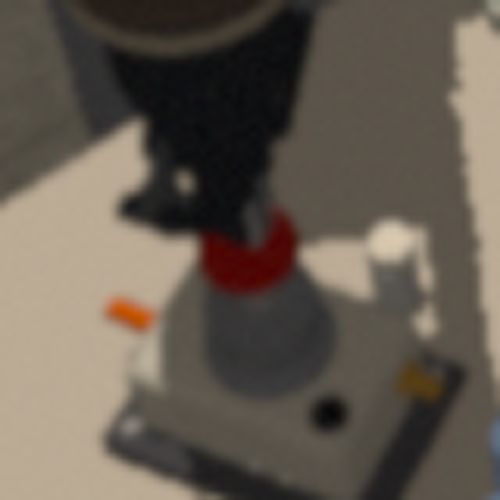

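The pin (crop 105–152, 312) is visibly longer, there is no green yet, and the pump hasn't moved. Two more strokes, a little softer at the bottom.

```bash
python3 -m jog '[[0,0,0,0],[0,0,6,0],[0,0,6,0],[0,0,5,0],[0,0,4,0]]'
python3 -m jog '[[0,0,4,0],[0,0,4,0],[0,0,4,0],[0,0,0.5,0],[0,0,0,0]]'
python3 -m jog '[[0,0,-4.5,0],[0,0,-8,0],[0,0,-8,0],[0,0,-7,0],[0,0,-6,0]]'
python3 -m jog '[[0,0,0,0],[0,0,6,0],[0,0,6,0],[0,0,5,0],[0,0,4,0]]'
python3 -m jog '[[0,0,4,0],[0,0,4,0],[0,0,4,0],[0,0,0.5,0],[0,0,0,0]]'
python3 -m jog '[[0,0,-4.5,0],[0,0,-8,0],[0,0,-8,0],[0,0,-7,0],[0,0,-6,0]]'
python3 - <<'E'
from h import *
p,d,c=cam('side')
x,y,w=145,200,80
cv2.imwrite('pics/c4.png',cv2.resize(p[y:y+w,x:x+w,::-1],(500,500),interpolation=cv2.INTER_CUBIC))
print(robot.sense()['tool_pos'])
E
```

```text
time: 6.35
tool_pos: [0.5533, -0.2758, 0.1468]
orientation: [0.974, 0.228, -0.0, 0.0]
ft_force: [-2.5, -0.6, 13.7]
finger_gap: -0.0002
time: 6.85
tool_pos: [0.5535, -0.2758, 0.1358]
orientation: [0.974, 0.228, 0.0, 0.0]
ft_force: [-6.7, 2.7, 29.7]
finger_gap: -0.0001
time: 7.35
tool_pos: [0.5531, -0.2755, 0.1682]
orientation: [0.974, 0.228, -0.0, -0.0]
ft_force: [-0.1, 0.2, 0.1]
finger_gap: -0.0001
time: 7.85
tool_pos: [0.5534, -0.2757, 0.1466]
orientation: [0.974, 0.228, -0.0, -0.0]
ft_force: [-0.0, 0.5, 8.4]
finger_gap: 0.0
time: 8.35
tool_pos: [0.5536, -0.2758, 0.1358]
orientation: [0.974, 0.228, 0.0, 0.0]
ft_force: [-5.8, 3.4, 30.0]
finger_gap: -0.0001
time: 8.85
tool_pos: [0.553, -0.2755, 0.1681]
orientation: [0.974, 0.228, -0.0, -0.0]
ft_force: [0.0, -0.5, -0.1]
finger_gap: 0.0002
[ 0.5533635  -0.27571095  0.1690263 ]
```

View pics/c4.png

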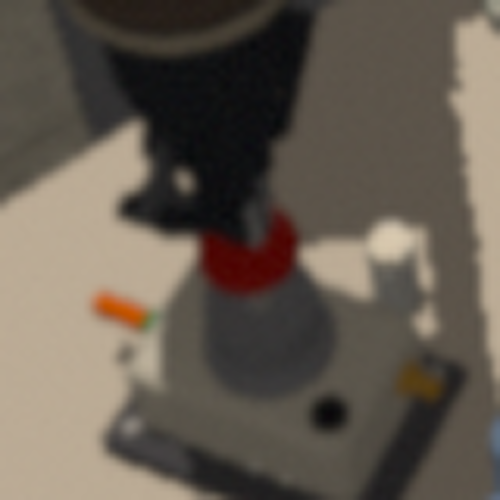

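Green band shows at crop (150,320). The last stroke also met only the 8 N spring load with no drive, so the pin is out. I'll retreat and verify.

```bash
python3 -m jog '[[0,0,-15,0],[0,0,-25,0],[0,0,-25,0],[0,0,-20,0],[-20,8,0,0]]'
python3 -m jog '[[-40,17,0,0],[-40,17,0,0],[-40,17,0,0],[-40,17,0,0],[-40,17,0,0]]'
python3 -m jog '[[-40,17,0,0],[-40,17,0,0],[-20,8,0,0],[0,0,0,0],[0,0,0,0]]'
python3 - <<'E'
from h import *
out=[]
for n,(x,y,w) in dict(top=(300,150,80),side=(145,220,80)).items():
    p,d,c=cam(n)
    hsv=cv2.cvtColor(p,cv2.COLOR_RGB2HSV)
    b=np.zeros(hsv.shape[:2],bool);b[y:y+w,x:x+w]=1
    v,u=np.where(b&((hsv[...,0]<6)|(hsv[...,0]>174))&(hsv[...,1]>180)&(hsv[...,2]>90))
    P=pts(c,np.c_[u,v],d);print(n,'knob',onz(c,[u.mean(),v.mean()],.15),np.median(P,0))
    g=b&(hsv[...,0]>40)&(hsv[...,0]<85)&(hsv[...,1]>90);print('green px',g.sum())
    o=b&(hsv[...,0]>=4)&(hsv[...,0]<18)&(hsv[...,1]>200)&(hsv[...,2]>110)
    v,u=np.where(o);W=onz(c,np.c_[u,v],.045)-[.552,-.275,.045]
    a=-(W[:,:2]@[.891,.454]);print('pin extent from axis',a.max(),len(a))
    out.append(cv2.resize(p[y:y+w,x:x+w,::-1],(400,400),interpolation=cv2.INTER_CUBIC))
cv2.imwrite('pics/c5.png',np.hstack(out))
E
```

```text
time: 9.4
tool_pos: [0.541, -0.2913, 0.2557]
orientation: [0.973, 0.229, 0.002, 0.001]
ft_force: [0.5, -0.8, -0.1]
finger_gap: 0.0002
time: 9.9
tool_pos: [0.3961, -0.4577, 0.2529]
orientation: [0.974, 0.228, -0.0, -0.0]
ft_force: [0.9, -1.2, -0.3]
finger_gap: 0.0002
time: 10.4
tool_pos: [0.3263, -0.5387, 0.2527]
orientation: [0.974, 0.228, -0.0, -0.001]
ft_force: [0.3, -0.3, -0.3]
finger_gap: 0.0
top knob [[ 0.5526765  -0.27477506  0.15      ]] [ 0.5508715  -0.27354918  0.16164808]
green px 1
pin extent from axis 0.08071706413434364 6
side knob [[ 0.54922847 -0.2763854   0.15      ]] [ 0.55578722 -0.27920166  0.16024078]
green px 0
pin extent from axis 0.1006774683970172 14
```

View pics/c5.png

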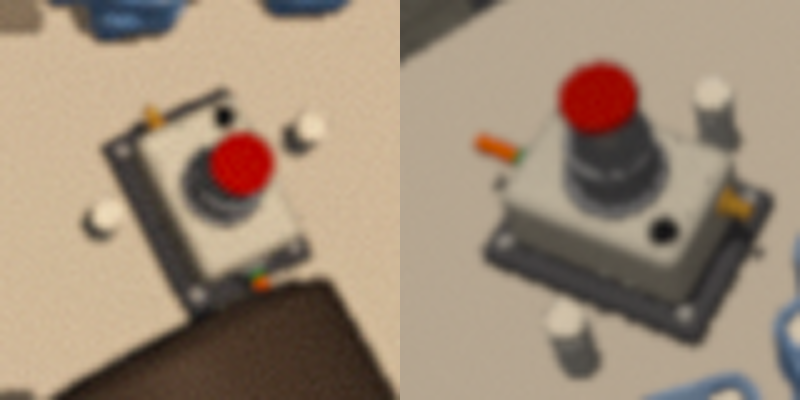

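The pin tip is 100.7 mm from the axis (101 mm expected) and the green band is visible in both views. The knob is up at 0.160, and the pump and vials are unmoved. I'm handing the job in.

```bash
python3 -c "
from plant import robot
print(robot.job_done(), robot.sense()['time'])"
```

```text
the job is handed in; nothing more can be done
the job is handed in; nothing more can be done
```

I pumped the plunger with closed fingertips for four full strokes. Each one went to the hard stop at z ≈ 0.136 m, and I raised the fingers clear of the knob afterwards. I then backed the arm away and handed in at about 10.5 s.

**Last checks:**
- **Pin:** in the side view its tip is 100.7 mm from the pump axis, against 101 mm expected. The green band shows in both camera views.
- **Knob:** it is back up at about 0.160 m and untouched.
- **Pump and vials:** the knob centre is within 0.2 mm of where it started in both views. The vials look unmoved in the pictures; I did not measure them.
- **Forces:** the highest wrist reading printed was 37 N downward, on stroke 2, measured only at the end of each move. I eased off the later strokes to about 30 N.

**Checks that disagreed or fell short:**
- **Top view:** its pin length read only 81 mm, because the arm's elbow hid the pin's tip there.
- **Green colour count:** the automatic count found only 1 pixel (top) and 0 (side), so the green band is confirmed by eye from the enlarged pictures.

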